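# Set up the fold-down focus chart and hold it plumb for the camera test

### The job

Get the focus chart ready for the camera test: while its board still lies folded face down, flip the sprung kickstand on its back over centre so that it snaps fully out. Then lift the board, which has a grip tab on its top edge, without letting it drop, until it stands upright with the kickstand's foot bearing on the rubber pad of the base, and finish still holding it there, pressed back onto its kickstand: the board is front-heavy, nothing latches it, and it would tip back down if let go. Keep the fingers off the printed chart and leave the loose things on the bench where they are.

Things in the scene. Friction and masses are not known exactly. Their poses are not given: they have to be found in the camera images.
- stand: Chart stand: dark steel base plate 245 x 190 x 8 mm fixed to the bench (x = -110 to 135 mm), two hinge blocks on it. Origin on the bench (z = 0) right under the middle of the hinge pin; x points from the pin to where the board's top edge lies when folded (away from the robot, to the test jig), y runs along the pin, z up. Offsets below are in this frame, with the board folded.
- board_hinge (a point): Middle of the hinge pin, 50 mm above the bench.
- board (a joint): Board about the hinge pin: 0 = folded, level and face down on bumpers; 1.571 = upright, chart facing the test jig (+x). The tab rises on an arc of 181 mm radius back over the pin. Turns freely; with the kickstand stowed only a stop at 1.92 ends the swing; with it fully out, its rubber foot meets the pad at about 1.56 and gives about 5 N per mm.
- grip_tab (a point): Point to grip on the black tab in the middle of the board's top rail. The tab is 18 mm wide (along y, flat sides), 14 mm thick and reaches 55 mm beyond the rail. The point is on its centreline, 180 mm from the pin along the board (14 mm in front of the pin's plane), 30 mm beyond the rail's edge; folded: x = 180, y = 0, z = 36 mm, above bare bench.
- kickstand_pivot (a point): Pivot of the kickstand on the board's back; folded, at x = 77, y = -45, z = 54 mm. Right by it, on the far (+x, -y) side, is the anchor of the small coil spring that runs across the pivot to a pin on the leg 30 mm from the pivot; the spring stands up to 16 mm above the leg's axis.
- kickstand_foot (a point): Centre of the kickstand's rubber foot (a ball 16 mm across) at the end of the leg, 135 mm from the pivot. The leg is a steel rod 10 mm thick. Stowed, it lies level across the board's back along +y from the pivot, its axis 12 mm above the back plate (7 mm gap under the rod).
- kickstand (a joint): Swing of the leg: 0 = stowed, 1.745 = fully out at its stop. Board folded, the leg at angle t points along cos(t)*(0, 1, 0) + sin(t)*(-0.819, 0, 0.574): it swings to the hinge side and rises. An over-centre spring drives it back to 0 below about 0.8 and on to the stop above that; about 1.2 N at the foot overcomes it.
- foot_pad: Black rubber pad, 36 x 46 x 3 mm, on the base plate on the robot's side of the hinge, where the foot lands; origin at the middle of its underside, at x = -82, y = -68, z = 8 mm.
- chart: The printed white chart sheet with black test squares and lines on the front face of the board (underside while folded); not to be touched. Origin at the hinge pin.
- tape_roll: Roll of amber tape, 69 mm across, 19 mm high, loose; origin at the middle of its underside.
- tweezers: Steel tweezers about 135 mm long, 9 mm high, lying loose; origin near the middle, on the bench.
- dispenser: White solvent dispenser bottle, 70 mm across, 122 mm high, loose; origin at the middle of its underside.
- esd_brush: Small black brush lying loose; origin on the bench.
- screwdriver: Screwdriver with grey handle, 150 mm long, lying loose; origin on the bench.
- loupe: Black loupe 44 mm across, 38 mm high, loose; origin at the middle of its underside.
- board_mid (a point): Middle of the board, at x = 82, y = 0, z = 36 mm when folded. The board (aluminium rails, grey back plate) is 200 mm wide along y, 12 mm thick, weighs 0.4 to 0.65 kg; folded it spans x = 14 to 150 mm, its back faces up at z = 42 mm, its underside is at z = 30 mm.

How it is judged:
By the outcome, as a careful person would: the job done as asked, in the order asked, and still so for the second after the job is handed in, while the arm keeps its last pose, push and grip.
It also fails if it takes over 64 s, if anything falls off the work surface, if the arm or the gripper's body presses on something with over 40 N, if the wrist force passes 120 N, or if a joint passes its speed limit or range.

### The arm

A 7-joint arm with a two-finger parallel gripper is mounted at the origin on the work surface. World frame = base frame: x ahead of the robot, y to its left, z up, the work surface at z = 0. Lengths are in m, angles in rad, forces in N, time in s.
With the tool pointing down it reaches from about 0.4 to 0.85 m from the base axis. Payload 6.9 kg.
Tool frame: the origin (TCP) lies on the centre line of the jaws, within the pads' length; the fingertips stand tip_reach ahead of it and the grasp point (between the pads) lies 3 mm ahead of it (tip_reach is the distance from the TCP to the fingertips, in m); y points along the fingers, x is the direction in which the jaws open and shut, and the axes are right-handed (so a half turn about y gives the same grasp; the last joint's range is limited). The gripper opens to 85 mm and grips with 20 to 120 N. Pads are 22 mm wide; open, the fingers measure 114 mm over their backs; the gripper's body (76 mm by 85 mm) begins 54 mm behind the grasp point. The pads swing forward as they close: fully open they stand 13 mm farther back than shut.
Start: joints at [1.407, 0.507, -0.238, 1.5, 0.126, 1.149, -0.155], TCP at [0.167, -0.602, 0.253] pointing down, gripper open.
Joint ranges: [-3.08, 3.08], [-0.24, 2.05], [-1.43, 1.35], [0, 2.5], [-1.52, 4.66], [0.17, 1.96], [-2.89, 2.89]. Speed limits (rad/s): [2.39, 2.39, 3.14, 3.14, 3.14, 3.14, 3.14].

### API

Orientations are given as a unit quaternion [x, y, z, w].
In Python, from cell import * gives the robot as it stands.
- The arm moves only by the shell command python3 -m inch 'ROWS' [FORCE]. ROWS is JSON, a list that holds one entry, the list of rows, each a list of 5 numbers: the shift along the world's x, y, z in cm, then the turn about the world's z in degrees, then the finger opening in cm, from 0 to 8.54. A call has 1 to 8 rows; each row is the pose to reach, as a shift and turn from the pose commanded when the call began; what a row does not reach only later rows make up. A row lasts 1/8 s, in which the tool goes at most 62.5 mm and 10.7 degrees, less where a joint would pass 70% of its speed; a pose out of reach is approached as far as the arm can. A call with a gripper value outside its range is refused whole. The fingers move at their own pace and stop on an object; FORCE is the grip in N (left out, the last holds). Time passes only in rows, so rows that repeat a pose let the fingers close. It gives the time, the measured TCP pose, the force and the opening at its end, in the units of the state.
- get_obs(): the state, without advancing time (a new reading comes with each control period).
- snapshot(name): name is "scene" or "top" or "wrist"; returns a dict with "frame" (480x640x3 uint8, red, green, blue), "range_z" (480x640 float32, m along the optical axis (not along the pixel's ray), 0 where there is no reading), "vfov" (degrees; the focal length in pixels is half the picture's height over the tangent of half this angle, whatever the lens; pixels are square), "cx", "cy" (the principal point, pixels), "world_from_camera" (4x4, takes a point from camera to world coordinates); the wrist camera has in their place "tool_from_camera" (4x4, takes a point from camera to tool coordinates, whose origin is the TCP and whose axes are the tool frame's). Camera axes: x right, y down, z forward; pixel columns grow to the right and rows downward; lengths in m; the calibration is good to about 2 mm. A picture is of the moment at which its call begins: read the wrist's pose just before it.
- job_done(): hands the job in, once; it reports no verdict.
The state is a dict: "t": time; "joint_positions": joint angles; "qvel": joint speeds; "effort": joint torques, N m; "tcp_pos": TCP position; "orientation": TCP orientation; "force": force on the tool from outside, world axes, zero at the start; "ft_torque": the same for the moment, N m; "gripper_width": opening from 0.0 (shut) to 1.0 (fully open).
Only numpy, scipy, OpenCV 4.12 (cv2) and the standard library are available. Lean on these libraries where they do the work, as an engineer would, in place of code of your own. Each camera call takes 0.05 s, during which the arm holds its last target.

## Working session

There is one attempt and no reset: what is moved stays moved. The work goes in short steps, Python scripts to look and compute and a shell command to move; the robot and the scene stay as the last step left them, time stands still between calls to the robot, and variables do not carry over. Pictures are saved under pics/ and viewed, and the job is handed in when it is done.

```bash
ls; mkdir -p pics; python3 - <<'E'
from cell import *
import cv2
o=get_obs()
print({k:o[k] for k in o if k not in('effort','qvel')})
for n in ("scene","top","wrist"):
    s=snapshot(n); cv2.imwrite(f"pics/{n}0.png",s["frame"][:,:,::-1])
    print(n,s["vfov"],s["cx"],s["cy"]); print(s.get("world_from_camera",s.get("tool_from_camera")))
E
```

```text
pics
{'t': 0.0, 'joint_positions': array([ 1.40650829,  0.50834021, -0.23752024,  1.50113955,  0.12571001,
        1.14888587, -0.15482852]), 'tcp_pos': array([ 0.16637702, -0.60196875,  0.25242568]), 'orientation': array([-0.56232862,  0.42872852, -0.42770724,  0.5630674 ]), 'force': array([-0.52595526, -0.31401737, -0.20789106]), 'ft_torque': array([-0.00179512, -0.00094114,  0.02185229]), 'gripper_width': 0.9977524339633842}
scene 55.961772834555596 323.4500322524074 242.88624506788227
[[-0.80805302  0.49204454 -0.32394828  0.8213824 ]
 [ 0.58897462  0.66298042 -0.46213186  0.53944423]
 [-0.01261809 -0.56422436 -0.82552508  0.93541475]
 [ 0.          0.          0.          1.        ]]
top 51.56232378062026 321.6376923706821 239.8770003435304
[[ 0.00242662 -0.9888538   0.14886998  0.29570147]
 [-0.99997958 -0.00327974 -0.00548541  0.05046776]
 [ 0.00591252 -0.14885363 -0.98884156  1.19678979]
 [ 0.          0.          0.          1.        ]]
wrist 69.30705357913575 317.8133347661565 239.0191880894549
[[ 9.99999855e-01 -3.50915653e-04 -4.07973374e-04 -7.11958507e-04]
 [ 2.88475554e-04 -2.90422048e-01  9.56898611e-01 -1.20672617e-01]
 [-4.54275164e-04 -9.56898590e-01 -2.90421905e-01  7.42832365e-02]
 [ 0.00000000e+00  0.00000000e+00  0.00000000e+00  1.00000000e+00]]
```

View pics/scene0.png

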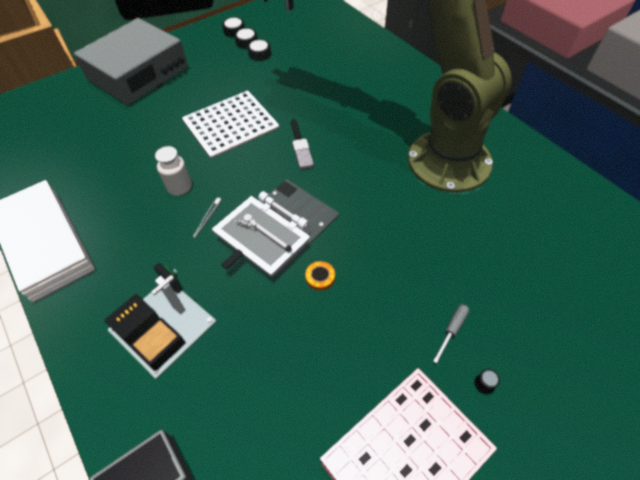

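View pics/top0.png

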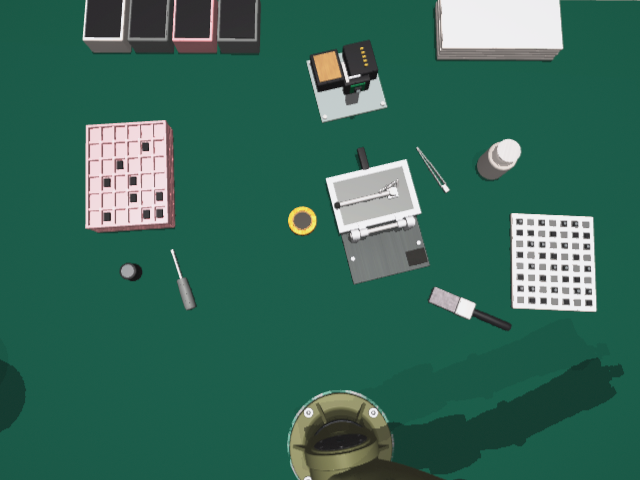

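View pics/wrist0.png

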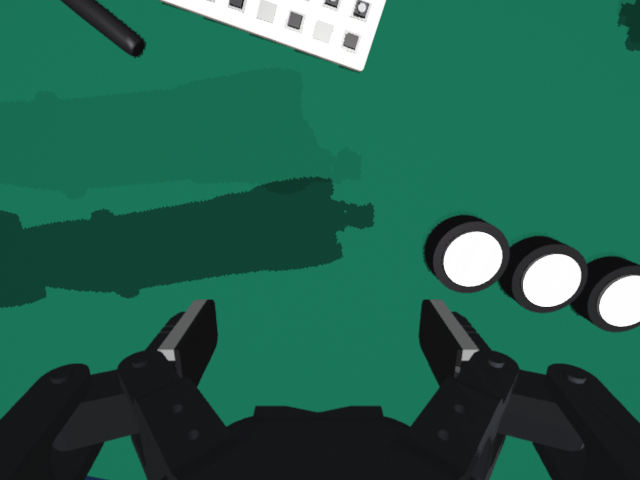

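```bash
cat > h.py <<'E'
import numpy as np, cv2
from cell import *
def f(s): return 240/np.tan(np.radians(s["vfov"]/2))
def ray(s,u,v,z,T=None):
    T=s["world_from_camera"] if T is None else T
    d=T[:3,:3]@np.array([(u-s["cx"])/f(s),(v-s["cy"])/f(s),1]); o=T[:3,3]
    return o+d*(z-o[2])/d[2]
def proj(s,p,T=None):
    T=s["world_from_camera"] if T is None else T
    c=T[:3,:3].T@(np.array(p)-T[:3,3]); return np.array([c[0]/c[2]*f(s)+s["cx"],c[1]/c[2]*f(s)+s["cy"]])
def crop(s,u0,u1,v0,v1,k,name,pts=()):
    im=cv2.resize(s["frame"][v0:v1,u0:u1,::-1],None,fx=k,fy=k,interpolation=cv2.INTER_CUBIC)
    for p in pts: cv2.circle(im,(int((p[0]-u0+.5)*k),int((p[1]-v0+.5)*k)),3,(0,0,255),1)
    cv2.imwrite(name,im)
E
python3 - <<'E'
import cell
print([ (k,getattr(cell,k)) for k in dir(cell) if not k.startswith('_')])
from h import *
s=snapshot("top"); crop(s,300,460,130,290,5,"pics/topc.png")
s=snapshot("scene"); crop(s,180,350,160,290,4,"pics/scc.png")
E
```

```text
[('IKError', <class 'cell.IKError'>), ('get_obs', <function make.<locals>.<lambda> at 0x7f2651840680>), ('job_done', <function connect.<locals>.done at 0x7f26517b77e0>), ('snapshot', <function make.<locals>.drawn_camera at 0x7f2651840180>), ('tip_reach', 0.022)]
```

View pics/topc.png

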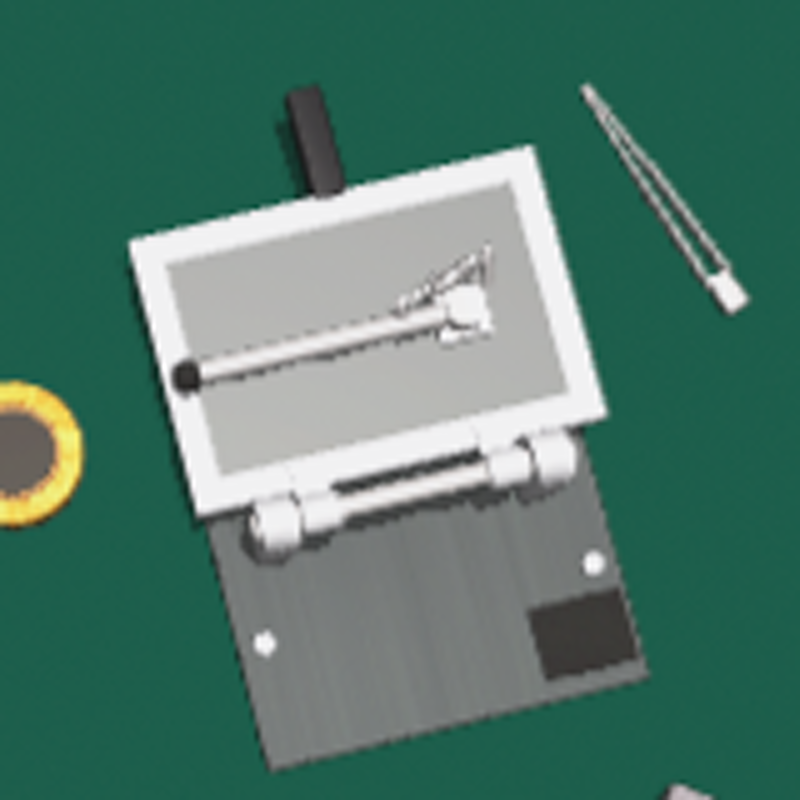

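View pics/scc.png

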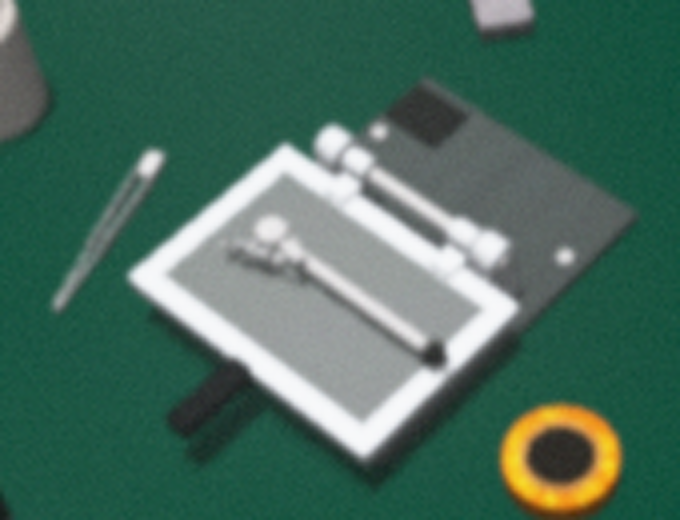

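```bash
cat > fit.py <<'E'
from h import *
s=snapshot("top"); s2=snapshot("scene")
C=np.array([[133,242],[532,147],[606,413],[200,516],[187,377],[272,768],[650,675]])/5-.4+[300,130]
M=np.array([[.150,.1,.042],[.150,-.1,.042],[.014,-.1,.042],[.014,.1,.042],[.077,.09,.054],[-.11,.095,.008],[-.11,-.095,.008]])
W=np.array([ray(s,*c,m[2]) for c,m in zip(C,M)])
from scipy.optimize import least_squares
def R(a): return np.array([[np.cos(a),-np.sin(a)],[np.sin(a),np.cos(a)]])
r=least_squares(lambda p: ((M[:,:2]@R(p[2]).T+p[:2])-W[:,:2]).ravel(),[.5,0,0])
print(r.x,np.degrees(r.x[2])); print((r.fun.reshape(-1,2)*1000).round(1))
x,y,a=r.x
def w(p): return np.r_[R(a)@np.array(p)[:2]+[x,y],p[2]]
for n,p in dict(tab=(.18,0,.036),foot=(.077,.09,.054),piv=(.077,-.045,.054),hinge=(0,0,.05),pad=(-.082,-.068,.011)).items(): print(n,w(p).round(4),proj(s2,w(p)).round(1))
o=get_obs(); print(o['tcp_pos'])
from scipy.spatial.transform import Rotation
print(Rotation.from_quat(o['orientation']).as_matrix().round(3))
pts=[proj(s2,w(p)) for p in M]
crop(s2,180,350,160,290,4,"pics/scfit.png",pts)
E
python3 fit.py
```

```text
[ 0.4984519  -0.09833918  0.24546347] 14.064020775326885
[[ 0.2  1.6]
 [ 0.8  0. ]
 [-0.4 -0.8]
 [ 1.2  0.3]
 [ 0.5 -0.5]
 [-1.6  0.8]
 [-0.6 -1.3]]
tab [ 0.6731 -0.0546  0.036 ] [230.7 260.1]
foot [0.5513 0.0077 0.054 ] [287.8 247.9]
piv [ 0.5841 -0.1233  0.054 ] [247.2 219. ]
hinge [ 0.4985 -0.0983  0.05  ] [282.1 210. ]
pad [ 0.4354 -0.1842  0.011 ] [285.5 188.2]
[ 0.16651834 -0.60232918  0.25309698]
[[ 0.266 -0.     0.964]
 [-0.964  0.     0.266]
 [-0.    -1.    -0.   ]]
```

```bash
sleep 1
```

```text
(no output)
```

View pics/scfit.png

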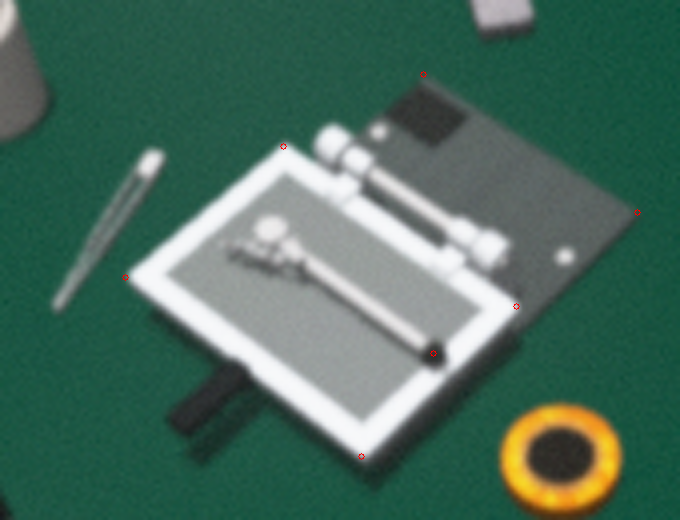

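```bash
cat > g.py <<'E'
from h import *
import sys,json
from scipy.spatial.transform import Rotation
X0,Y0,A=0.4985,-0.0983,np.radians(14.06)
c,s_=np.cos(A),np.sin(A)
def toW(x,y): return np.array([X0+c*x-s_*y,Y0+s_*x+c*y])
def toS(p): d=np.array(p[:2])-[X0,Y0]; return np.array([c*d[0]+s_*d[1],-s_*d[0]+c*d[1]])
def yaw(o):
    R=Rotation.from_quat(o['orientation']).as_matrix(); return np.degrees(np.arctan2(R[1,0],R[0,0]))
def st():
    o=get_obs(); print('t %.2f stand mm'%o['t'],(toS(o['tcp_pos'])*1000).round(1),'z %.1f'%(o['tcp_pos'][2]*1000),'yaw-stand y %.1f'%((yaw(o)-(104.06))%180),'F',o['force'].round(1),'w %.3f'%o['gripper_width']); return o
def to(pts):
    o=st()
    for p in pts: print(p,'->',np.r_[(toW(p[0]/1000,p[1]/1000)-o['tcp_pos'][:2])*100,p[2]/10-o['tcp_pos'][2]*100].round(2))
if __name__=="__main__": to(json.loads(sys.argv[1]) if len(sys.argv)>1 else [])
E
python3 g.py '[[110,45,180],[100,45,67]]'
python3 - <<'E'
from h import *
s=snapshot("wrist");T=s["tool_from_camera"];d=s["range_z"]
for u,v in[(207,305),(212,330),(430,305),(424,320),(180,330)]:
    z=d[v,u]; print(u,v,z,(T@np.r_[(u-s['cx'])/f(s)*z,(v-s['cy'])/f(s)*z,z,1])[:3].round(4))
E
```

```text
t 0.35 stand mm [-444.5 -408.3] z 253.1 yaw-stand y 1.4 F [-0.1  0.3  0.1] w 1.000
[110, 45, 180] -> [42.78 57.44 -7.31]
[100, 45, 67] -> [ 41.81  57.2  -18.61]
207 305 0.13480154 [-0.0438  0.0009  0.0106]
212 330 0.14044586 [-0.0436  0.003  -0.0017]
430 305 0.13449544 [0.0427 0.0006 0.0107]
424 320 0.13976121 [0.042  0.0036 0.0025]
180 330 0.11719979 [-0.0473 -0.0175  0.0109]
```

```bash
python3 -m inch '[[[3.6,4.8,-0.6,-1.4,0],[7.2,9.6,-1.2,-1.4,0],[10.8,14.4,-1.8,-1.4,0],[14.4,19.2,-2.4,-1.4,0],[18,24,-3,-1.4,0],[21.4,28.7,-3.6,-1.4,0],[25,33.5,-4.3,-1.4,0],[28.5,38.3,-5,-1.4,0]]]' 40; python3 g.py '[[110,45,180],[104,45,67]]'
```

```text
t: 1.4
tcp_pos: [0.4527, -0.2179, 0.2034]
orientation: [-0.557, 0.435, -0.436, 0.557]
force: [0.5, -0.9, 0.2]
gripper_width: -0.002
t 1.40 stand mm [ -73.5 -104.9] z 203.4 yaw-stand y 180.0 F [ 0.5 -0.9  0.2] w -0.002
[110, 45, 180] -> [14.16 19.   -2.34]
[104, 45, 67] -> [ 13.58  18.85 -13.64]
```

```bash
python3 -m inch '[[[3.6,4.8,0,0,0],[7.2,9.6,0,0,0],[10.7,14.4,0,0,0],[14.2,19,-2.3,0,0],[14.2,19,-6,0,0],[14.2,19,-8,0,0],[14.2,19,-8,0,0]]]'; python3 g.py '[[104,45,67],[104,45,85]]'; python3 - <<'E'
from h import *
s=snapshot("wrist"); cv2.imwrite("pics/w1.png",s["frame"][:,:,::-1])
s=snapshot("scene"); crop(s,180,350,130,270,4,"pics/s1.png")
E
```

```text
t: 2.28
tcp_pos: [0.5926, -0.0293, 0.1218]
orientation: [0.558, -0.436, 0.434, -0.557]
force: [0.3, 0.2, 0.7]
gripper_width: 0.002
t 2.27 stand mm [108.1  44.1] z 121.8 yaw-stand y 0.0 F [0.3 0.2 0.7] w 0.002
[104, 45, 67] -> [-0.42 -0.01 -5.48]
[104, 45, 85] -> [-0.42 -0.01 -3.68]
```

View pics/w1.png

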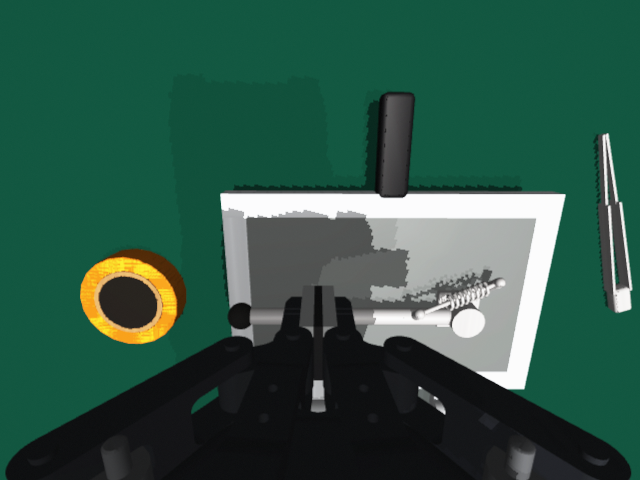

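View pics/s1.png

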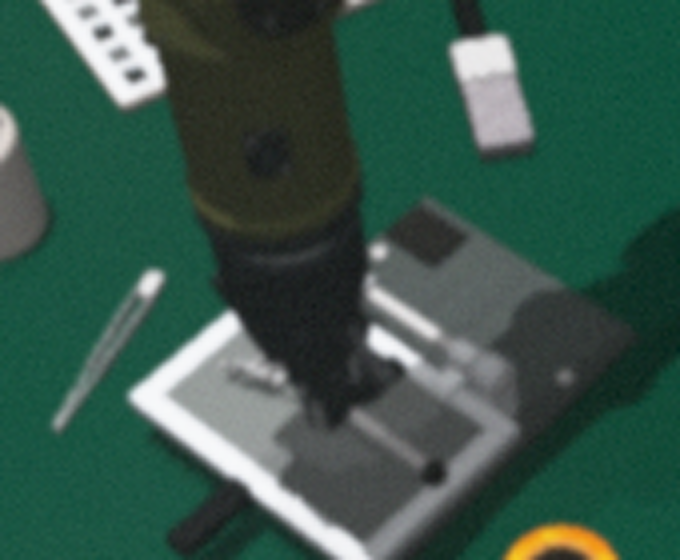

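```bash
python3 - <<'E'
from g import *
o=st();s=snapshot("wrist");T=s["tool_from_camera"];d=s["range_z"]
R=Rotation.from_quat(o['orientation']).as_matrix()
for u,v in[(265,316),(380,317),(240,315),(380,270),(320,290)]:
    z=d[v,u]; p=(T@np.r_[(u-s['cx'])/f(s)*z,(v-s['cy'])/f(s)*z,z,1])[:3]; w=R@p+o['tcp_pos']; print(u,v,(toS(w)*1000).round(1),(w[2]*1000).round(1),'tool',(p*1000).round(1))
E
python3 -m inch '[[[0,0,-2.5,0,0],[0,0,-4.5,0,0],[0,0,-5.3,0,0],[0,0,-5.3,0,0]]]'; python3 g.py
```

```text
t 2.38 stand mm [109.3  43.6] z 124.0 yaw-stand y 180.0 F [ 0.3 -1.  -0.2] w -0.000
265 316 [78.5 76.3] 57.8 tool [-32.7  66.1 -30.9]
380 317 [78.3  7.1] 58.7 tool [ 36.5  65.3 -31.1]
240 315 [80.2 90.8] 59.7 tool [-47.2  64.2 -29.2]
380 270 [101.5   5.3] 41.1 tool [38.3 82.8 -7.9]
320 290 [120.8  43.5] 111.3 tool [ 0.1 12.7 11.4]
t: 2.92
tcp_pos: [0.5938, -0.0295, 0.0708]
orientation: [-0.557, 0.435, -0.435, 0.557]
force: [0.0, 0.2, 0.6]
gripper_width: -0.002
t 2.92 stand mm [109.2  43.6] z 70.8 yaw-stand y 180.0 F [0.  0.2 0.6] w -0.002
```

```bash
python3 - <<'E'
from g import *
o=st();P=[]
for t in [0,.2,.4,.55,.7,.8,.9,1.0,1.1,1.2]:
    L=90; dh=np.array([-.819*np.sin(t),np.cos(t)]); n=np.array([dh[1],-dh[0]])/np.hypot(*dh)
    ce=np.array([77,-45])+L*dh+5*n+[11,8]
    z=54+L*.574*np.sin(t)+14
    P.append([*ce.round(1),round(z,1)])
to(P)
E
```

```text
t 2.92 stand mm [109.2  43.6] z 70.8 yaw-stand y 180.0 F [0.  0.2 0.6] w -0.002
t 2.92 stand mm [109.2  43.6] z 70.8 yaw-stand y 180.0 F [0.  0.2 0.6] w -0.002
[np.float64(93.0), np.float64(53.0), np.float64(68.0)] -> [-1.8   0.52 -0.28]
[np.float64(78.3), np.float64(52.0), np.float64(78.3)] -> [-3.2   0.07  0.75]
[np.float64(64.0), np.float64(47.5), np.float64(88.1)] -> [-4.48 -0.72  1.73]
[np.float64(53.9), np.float64(42.0), np.float64(95.0)] -> [-5.32 -1.5   2.42]
[np.float64(44.6), np.float64(34.7), np.float64(101.3)] -> [-6.05 -2.43  3.05]
[np.float64(38.9), np.float64(28.9), np.float64(105.1)] -> [-6.46 -3.13  3.43]
[np.float64(33.7), np.float64(22.5), np.float64(108.5)] -> [-6.81 -3.88  3.77]
[np.float64(29.1), np.float64(15.6), np.float64(111.5)] -> [-7.09 -4.66  4.07]
[np.float64(24.9), np.float64(8.1), np.float64(114.0)] -> [-7.31 -5.49  4.32]
[np.float64(21.4), np.float64(0.1), np.float64(116.1)] -> [-7.46 -6.35  4.53]
```

```bash
python3 -m inch '[[[-0.8,0.3,-0.2,0,0],[-1.8,0.5,-0.2,0,0],[-2.6,0.3,0,0,0],[-3.2,0.1,0.4,0,0],[-3.9,-0.3,0.9,0,0],[-4.5,-0.7,1.4,0,0],[-4.5,-0.7,1.4,0,0]]]'; python3 g.py;  python3 - <<'E'
from h import *
s=snapshot("wrist"); cv2.imwrite("pics/w2.png",s["frame"][:,:,::-1])
E
```

```text
t: 3.8
tcp_pos: [0.548, -0.0372, 0.0847]
orientation: [0.557, -0.435, 0.435, -0.557]
force: [1.6, 1.7, 0.9]
gripper_width: -0.001
t 3.80 stand mm [62.8 47.2] z 84.7 yaw-stand y 179.9 F [1.6 1.7 0.9] w -0.001
```

View pics/w2.png

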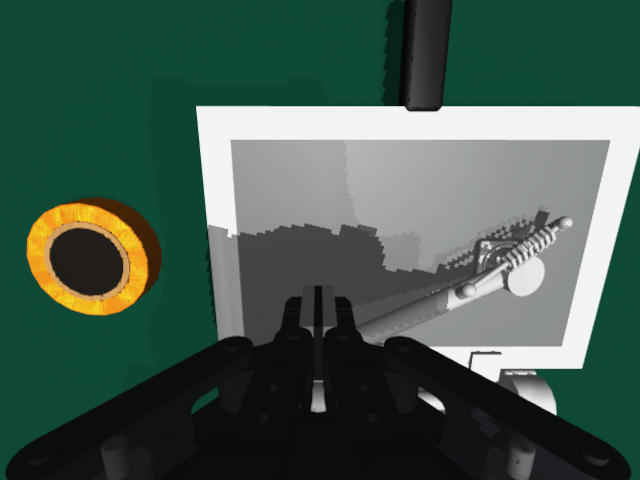

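```bash
python3 -m inch '[[[-0.8,-0.8,0.6,0,0],[-1.55,-1.7,1.3,0,0],[-1.95,-2.4,1.7,0,0],[-2.3,-3.2,2.0,0,0],[-2.6,-4.0,2.3,0,0],[-2.8,-4.8,2.6,0,0],[-2.8,-4.8,2.6,0,0]]]'; python3 g.py;  python3 - <<'E'
from h import *
s=snapshot("wrist"); cv2.imwrite("pics/w3.png",s["frame"][:,:,::-1])
s=snapshot("scene"); crop(s,180,350,100,240,4,"pics/s3.png")
E
```

```text
t: 4.72
tcp_pos: [0.5204, -0.0853, 0.1104]
orientation: [0.557, -0.435, 0.436, -0.557]
force: [0.1, -0.9, 0.7]
gripper_width: -0.001
t 4.72 stand mm [24.4  7.2] z 110.4 yaw-stand y 179.9 F [ 0.1 -0.9  0.7] w -0.001
```

View pics/w3.png

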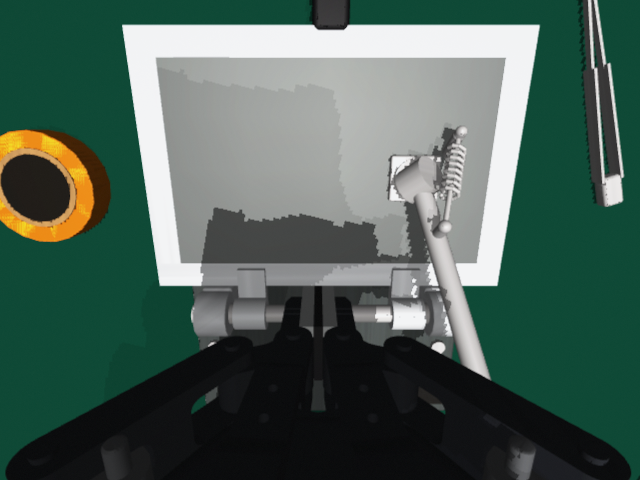

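View pics/s3.png

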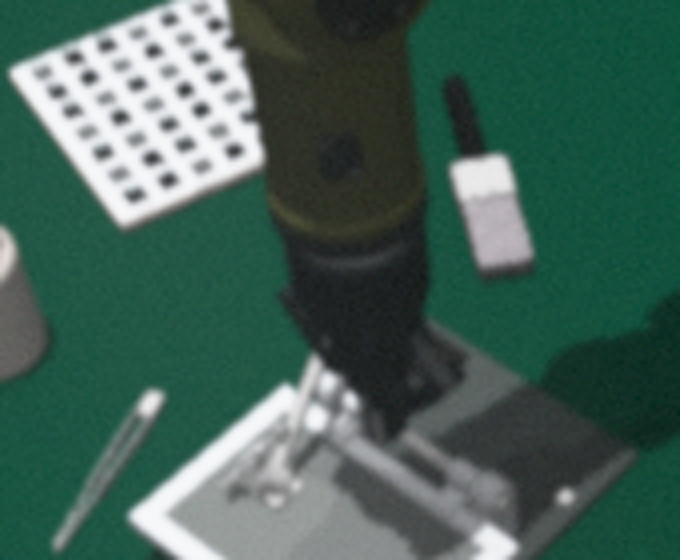

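```bash
python3 g.py '[[60,20,150],[180,0,130],[180,0,39]]'
```

```text
t 4.83 stand mm [24.8  8.2] z 110.2 yaw-stand y 180.0 F [-0.4 -0.1  0.3] w 0.003
[60, 20, 150] -> [3.12 2.   3.98]
[180, 0, 130] -> [15.25  2.97  1.98]
[180, 0, 39] -> [15.25  2.97 -7.12]
```

```bash
python3 -m inch '[[[1.5,1.5,2,0,0],[4.5,2.2,4,0,0],[9.5,2.8,4,0,0],[15.2,3,3,0,4.5],[15.2,3,2,0,4.5],[15.2,3,2,0,4.5],[15.2,3,2,0,4.5]]]'; python3 g.py;  python3 - <<'E'
from h import *
s=snapshot("wrist"); cv2.imwrite("pics/w4.png",s["frame"][:,:,::-1])
s=snapshot("top"); crop(s,300,460,130,290,5,"pics/t4.png")
E
```

```text
t: 5.7
tcp_pos: [0.6716, -0.0543, 0.1306]
orientation: [0.558, -0.435, 0.435, -0.557]
force: [-0.6, -0.6, 0.3]
gripper_width: 0.526
t 5.70 stand mm [178.6   0.6] z 130.6 yaw-stand y 0.0 F [-0.6 -0.6  0.3] w 0.526
```

View pics/w4.png

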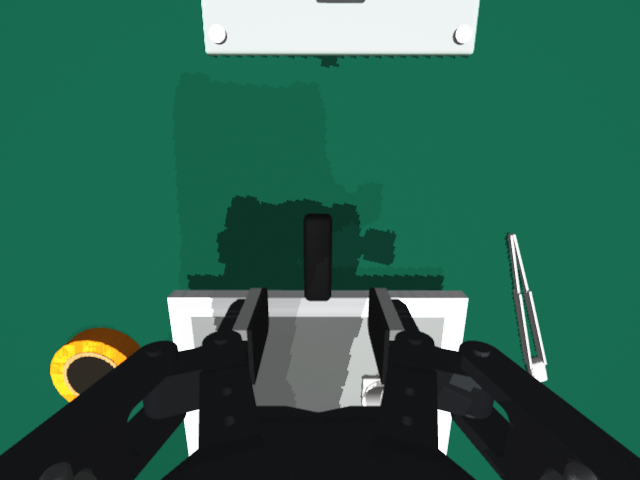

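View pics/t4.png

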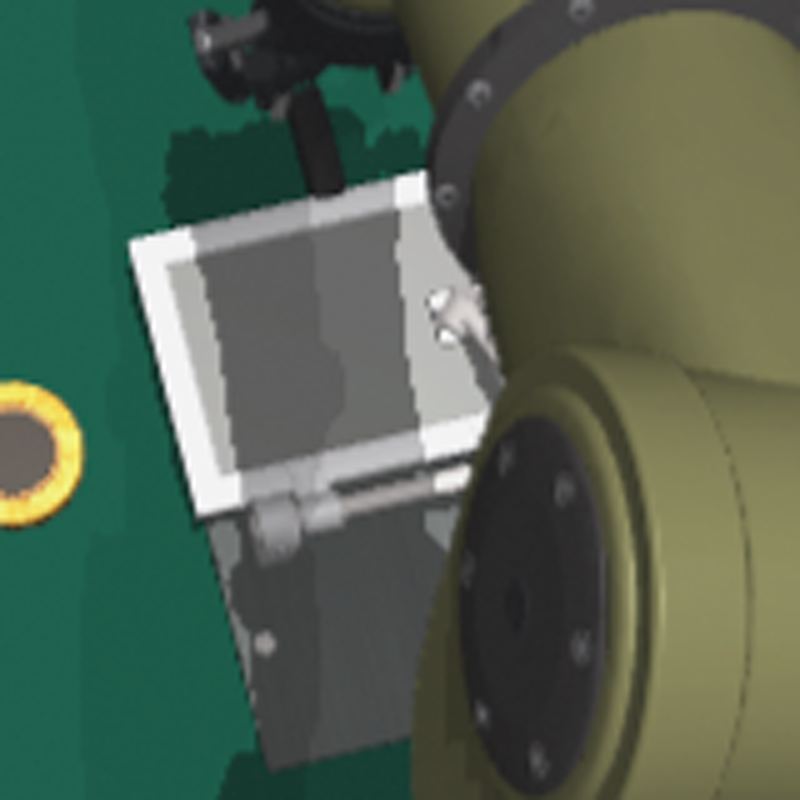

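```bash
python3 -m inch '[[[0.1,0,-4,0,4.5],[0.1,0,-7.5,0,4.5],[0.1,0,-9.1,0,4.5],[0.1,0,-9.1,0,4.5],[0.1,0,-9.1,0,1.5],[0.1,0,-9.1,0,1.2],[0.1,0,-9.1,0,1.2],[0.1,0,-9.1,0,1.2]]]' 45; python3 g.py;  python3 - <<'E'
from h import *
s=snapshot("wrist"); cv2.imwrite("pics/w5.png",s["frame"][:,:,::-1])
E
```

```text
t: 6.8
tcp_pos: [0.6743, -0.0535, 0.0412]
orientation: [-0.557, 0.434, -0.435, 0.558]
force: [-2.8, 2.7, 7.1]
gripper_width: 0.198
t 6.80 stand mm [181.5   0.8] z 41.2 yaw-stand y 0.0 F [-2.8  2.7  7.1] w 0.198
```

View pics/w5.png

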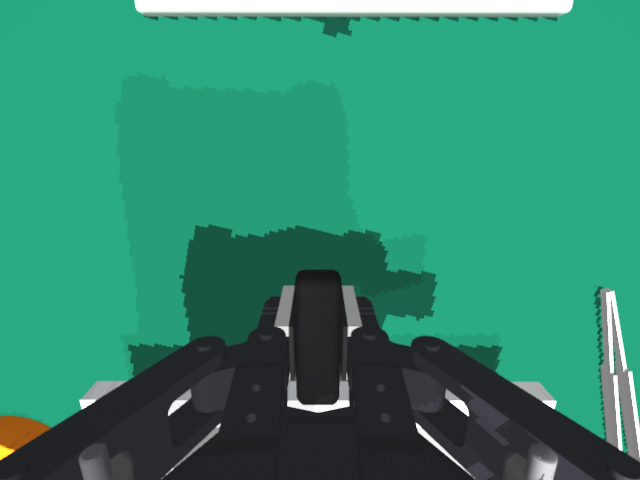

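```bash
python3 - <<'E'
from g import *
o=get_obs();gx,gz=180.5,-13.
r=np.hypot(gx,gz);ph=np.arctan2(gz,gx)
for t in range(0,97,6):
    th=np.radians(t); d=r*np.cos(th+ph)-gx; z=r*np.sin(th+ph)-gz
    print(t,(np.array([c*d,s_*d,z])/10).round(2))
E
```

```text
0 [0. 0. 0.]
6 [0.04 0.01 1.89]
12 [-0.12 -0.03  3.78]
18 [-0.47 -0.12  5.64]
24 [-1.   -0.25  7.45]
30 [-1.72 -0.43  9.2 ]
36 [-2.6  -0.65 10.86]
42 [-3.65 -0.91 12.41]
48 [-4.86 -1.22 13.84]
54 [-6.2  -1.55 15.14]
60 [-7.66 -1.92 16.28]
66 [-9.24 -2.31 17.26]
72 [-10.9   -2.73  18.06]
78 [-12.64  -3.16  18.69]
84 [-14.42  -3.61  19.12]
90 [-16.25  -4.07  19.35]
96 [-18.09  -4.53  19.39]
```

```bash
python3 -m inch '[[[0,0,1,0,1.2],[0,0,1.9,0,1.2],[-0.1,0,2.8,0,1.2],[-0.1,0,3.8,0,1.2],[-0.3,-0.1,4.7,0,1.2],[-0.5,-0.1,5.6,0,1.2],[-0.5,-0.1,5.6,0,1.2]]]'; python3 g.py
```

```text
t: 7.72
tcp_pos: [0.6683, -0.055, 0.096]
orientation: [-0.557, 0.435, -0.435, 0.558]
force: [0.3, 5.0, -4.5]
gripper_width: 0.198
t 7.72 stand mm [175.2   0.8] z 96.0 yaw-stand y 0.0 F [ 0.3  5.  -4.5] w 0.198
```

```bash
python3 -m inch '[[[-0.5,-0.1,1.8,0,1.2],[-1.2,-0.3,3.6,0,1.2],[-2.1,-0.55,5.3,0,1.2],[-3.15,-0.8,6.8,0,1.2],[-4.4,-1.1,8.2,0,1.2],[-5.7,-1.45,9.5,0,1.2],[-7.2,-1.8,10.7,0,1.2],[-7.2,-1.8,10.7,0,1.2]]]'; python3 g.py; python3 - <<'E'
from h import *
s=snapshot("scene"); crop(s,160,360,80,230,4,"pics/s6.png")
s=snapshot("wrist"); cv2.imwrite("pics/w6.png",s["frame"][:,:,::-1])
E
```

```text
t: 8.72
tcp_pos: [0.5943, -0.0734, 0.2035]
orientation: [0.558, -0.436, 0.435, -0.557]
force: [-1.1, 5.5, -2.8]
gripper_width: 0.201
t 8.72 stand mm [98.9  0.9] z 203.5 yaw-stand y 180.0 F [-1.1  5.5 -2.8] w 0.201
```

View pics/s6.png

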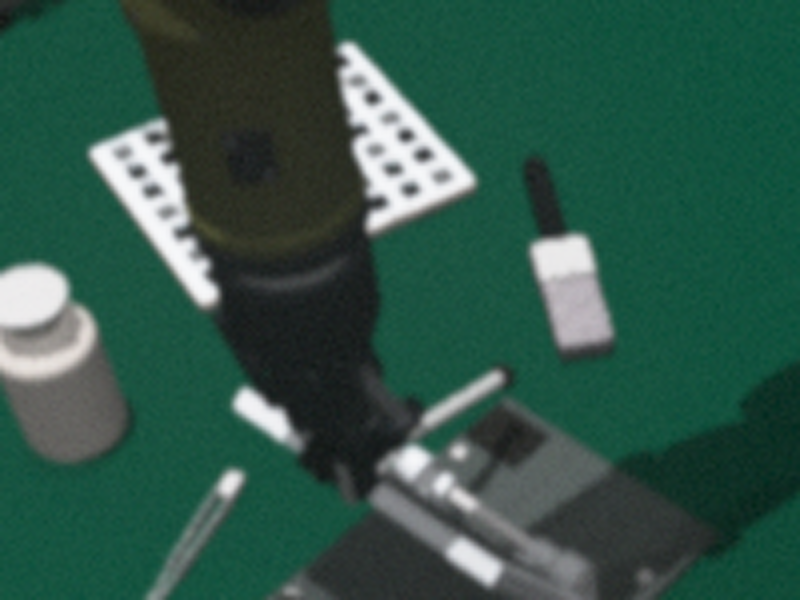

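View pics/w6.png

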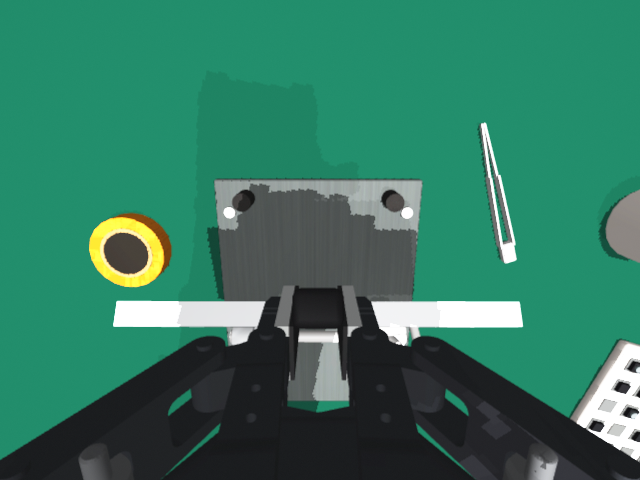

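```bash
python3 -m inch '[[[-0.8,-0.2,0.5,0,1.2],[-1.6,-0.4,1.0,0,1.2],[-3.2,-0.8,1.8,0,1.2],[-4.9,-1.25,2.4,0,1.2],[-6.1,-1.5,2.7,0,1.2],[-6.7,-1.7,2.8,0,1.2],[-7.3,-1.85,2.9,0,1.2],[-7.3,-1.85,2.9,0,1.2]]]'; python3 g.py
```

```text
t: 9.82
tcp_pos: [0.5226, -0.0912, 0.2322]
orientation: [-0.557, 0.435, -0.435, 0.558]
force: [0.8, 6.3, -3.0]
gripper_width: 0.202
t 9.82 stand mm [25.1  1. ] z 232.2 yaw-stand y 0.0 F [ 0.8  6.3 -3. ] w 0.202
```

```bash
python3 -m inch '[[[-0.5,-0.1,0.05,0,1.2],[-0.9,-0.2,0.1,0,1.2],[-0.9,-0.2,0.1,0,1.2]]]'; python3 g.py;python3 -m inch '[[[-0.3,-0.1,0,0,1.2],[-0.6,-0.15,0,0,1.2],[-0.6,-0.15,0,0,1.2]]]'; python3 g.py; python3 - <<'E'
from h import *
s=snapshot("scene"); crop(s,160,360,80,230,4,"pics/s7.png")
s=snapshot("wrist"); cv2.imwrite("pics/w7.png",s["frame"][:,:,::-1])
s=snapshot("top"); crop(s,300,460,130,290,5,"pics/t7.png")
E
```

```text
t: 10.2
tcp_pos: [0.5141, -0.0933, 0.2333]
orientation: [-0.557, 0.435, -0.435, 0.558]
force: [1.7, 6.8, -3.0]
gripper_width: 0.204
t 10.20 stand mm [16.4  1.1] z 233.3 yaw-stand y 0.0 F [ 1.7  6.8 -3. ] w 0.204
t: 10.58
tcp_pos: [0.5085, -0.0947, 0.2337]
orientation: [-0.557, 0.435, -0.435, 0.558]
force: [0.5, 6.7, -0.1]
gripper_width: 0.2
t 10.57 stand mm [10.5  1. ] z 233.7 yaw-stand y 0.0 F [ 0.5  6.7 -0.1] w 0.200
```

View pics/s7.png

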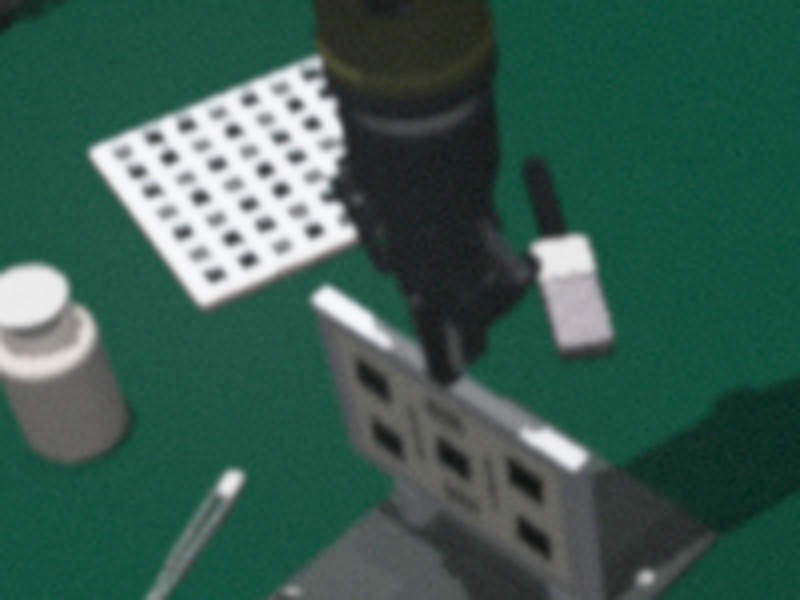

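View pics/w7.png

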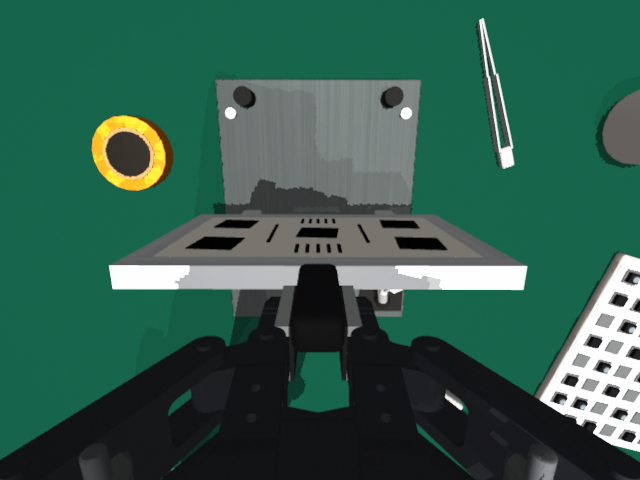

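View pics/t7.png

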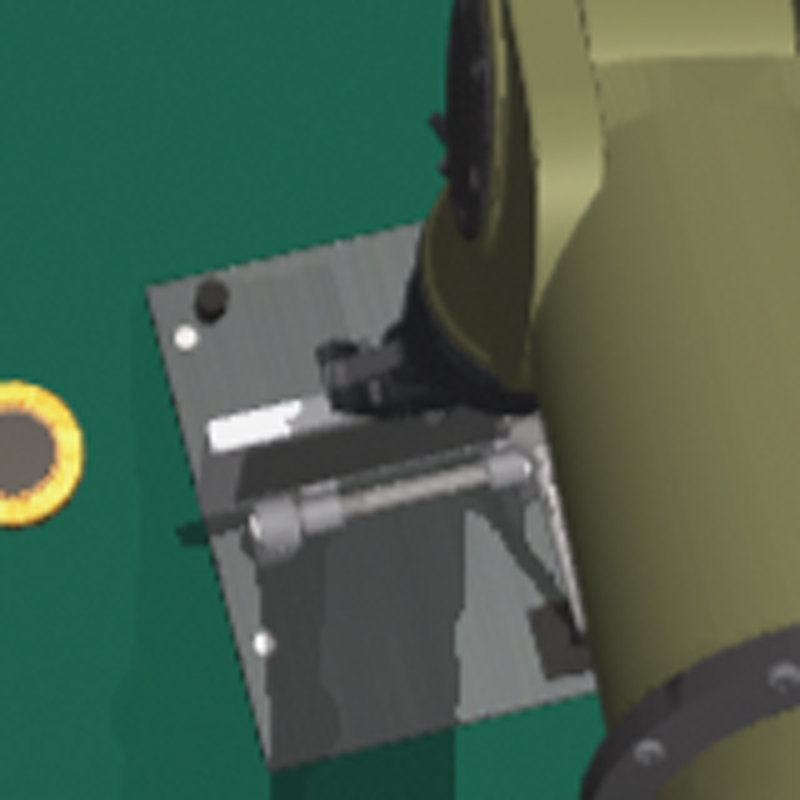

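```bash
for i in 1 2; do python3 -m inch '[[[-0.2,-0.05,0,0,1.2],[-0.4,0,0,0,1.2],[-0.4,0,0,0,1.2]]]'; python3 - <<'E'
from g import *
o=st(); F=o['force']; print('Fx stand',F[0]*c+F[1]*s_, 'Fy',-F[0]*s_+F[1]*c, o['ft_torque'])
E
done
```

```text
t: 11.1
tcp_pos: [0.5053, -0.0955, 0.2339]
orientation: [-0.557, 0.434, -0.436, 0.558]
force: [1.9, 4.4, 6.3]
gripper_width: 0.198
t 11.10 stand mm [7.3 1.1] z 233.9 yaw-stand y 180.0 F [1.9 4.4 6.3] w 0.198
Fx stand 2.913959920808689 Fy 3.7679792457521524 [ 1.03146652 -0.8466301   0.03183808]
t: 11.48
tcp_pos: [0.502, -0.0963, 0.234]
orientation: [-0.557, 0.434, -0.437, 0.558]
force: [3.6, 2.6, 7.6]
gripper_width: 0.2
t 11.47 stand mm [3.9 1.1] z 234.0 yaw-stand y 179.9 F [3.6 2.6 7.6] w 0.200
Fx stand 4.144476398321368 Fy 1.6152127867470916 [ 0.7024539  -1.13641489  0.07367766]
```

```bash
cat > ang.py <<'E'
from g import *
o=get_obs();s=snapshot("wrist");T=s["tool_from_camera"];d=s["range_z"]
R=Rotation.from_quat(o['orientation']).as_matrix()
cv2.imwrite("pics/w_ang.png",s["frame"][:,:,::-1])
def plane(P,n):
    m=P.mean(0); 
    for _ in range(3):
        u,sv,vt=np.linalg.svd(P-m,full_matrices=False); nn=vt[2]; r=(P-m)@nn; P=P[abs(r)<2*r.std()+1e-4]; m=P.mean(0)
    if nn[0]<0: nn=-nn
    print(n,'mean',(m*1000).round(1),'normal',nn.round(3),'board angle deg', 90+np.degrees(np.arctan2(nn[2],nn[0])),'rms mm',1000*r.std(),len(P))
def pts(s,d,M,sel):
    v,u=np.nonzero(sel&(d>0)); z=d[v,u]; P=np.c_[(u-s['cx'])/f(s)*z,(v-s['cy'])/f(s)*z,z]@M[:3,:3].T+M[:3,3]
    return np.c_[np.array([toS(p) for p in P]),P[:,2]]
M=np.eye(4); M[:3,:3]=R@T[:3,:3]; M[:3,3]=R@T[:3,3]+o['tcp_pos']
P=pts(s,d,M,np.ones(d.shape,bool)); k=(abs(P[:,1])<.09)&(P[:,2]>.075)&(P[:,2]<.18)&(P[:,0]>.005)&(P[:,0]<.05)
plane(P[k],'wrist')
s2=snapshot("scene"); P=pts(s2,s2["range_z"],s2["world_from_camera"],np.ones(d.shape,bool)); k=(abs(P[:,1])<.08)&(P[:,2]>.075)&(P[:,2]<.18)&(P[:,0]>.005)&(P[:,0]<.05)
plane(P[k],'scene')
E
python3 ang.py
```

```text
wrist mean [1.890e+01 1.000e-01 1.391e+02] normal [ 1.    -0.002 -0.004] board angle deg 89.7526844397028 rms mm 0.24969031659017044 10792
scene mean [ 18.5   2.4 129.8] normal [ 1.    -0.003 -0.004] board angle deg 89.77714449216298 rms mm 0.7225931679008891 1214
```

View pics/w_ang.png

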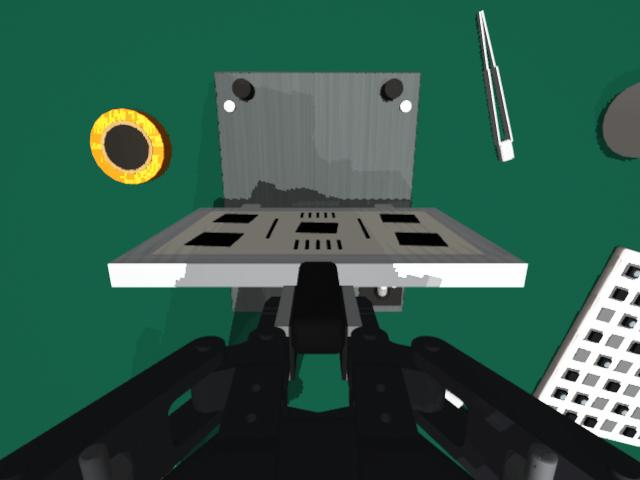

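```bash
python3 -m inch '[[[0,0,0,0,1.2],[-0.2,-0.05,0,0,1.2],[-0.3,-0.08,0,0,1.2],[-0.3,-0.08,0,0,1.2]]]' 80; cat > fs.py <<'E'
from g import *
o=st(); F=o['force']; print('Fx stand',F[0]*c+F[1]*s_, 'Fy',-F[0]*s_+F[1]*c, o['ft_torque'])
E
python3 fs.py; python3 ang.py
```

```text
t: 12.08
tcp_pos: [0.5007, -0.0966, 0.2341]
orientation: [-0.556, 0.433, -0.438, 0.559]
force: [8.2, 1.8, 2.9]
gripper_width: 0.198
t 12.07 stand mm [2.6 1.1] z 234.1 yaw-stand y 180.0 F [8.2 1.8 2.9] w 0.198
Fx stand 8.414912171542593 Fy -0.25587487646097373 [ 0.9226101  -2.34946666  0.06057498]
wrist mean [ 18.2  -0.2 138.8] normal [ 1.    -0.002  0.003] board angle deg 90.16509510042145 rms mm 0.24935592236189053 10943
scene mean [ 18.    2.8 130.2] normal [ 1.    -0.003  0.003] board angle deg 90.14463624346536 rms mm 0.7543709890317329 1226
```

```bash
python3 -m inch '[[[-0.15,-0.04,0,0,1.2],[-0.3,-0.08,0,0,1.2],[-0.3,-0.08,0,0,1.2]]]' 80; python3 fs.py; cat >> ang.py <<'E'
P=pts(s,d,M,np.ones(d.shape,bool)); th=np.pi/2
k=(P[:,0]>-.1)&(P[:,0]<-.015)&(P[:,1]>-.085)&(P[:,1]<-.045)&(P[:,2]>.015)&(P[:,2]<.12)
Q=P[k]; print(len(Q))
if len(Q): print((Q[np.argsort(Q[:,0])][::max(1,len(Q)//12)]*1000).round(1))
h=s["frame"][300:480,330:560,::-1]; cv2.imwrite("pics/wz.png",cv2.resize(h,None,fx=3,fy=3,interpolation=cv2.INTER_CUBIC))
E
python3 ang.py
```

```text
t: 12.55
tcp_pos: [0.4992, -0.0969, 0.2342]
orientation: [-0.555, 0.432, -0.438, 0.56]
force: [14.1, 4.3, -1.6]
gripper_width: 0.197
t 12.55 stand mm [1.  1.2] z 234.2 yaw-stand y 180.0 F [14.1  4.3 -1.6] w 0.197
Fx stand 14.7477913571803 Fy 0.7840664027335009 [ 1.15642192 -3.32053284 -0.15546391]
wrist mean [1.750e+01 1.000e-01 1.388e+02] normal [ 1.    -0.002  0.011] board angle deg 90.60714929935631 rms mm 0.2508210352545215 11012
scene mean [ 17.3   2.6 129.9] normal [ 1.    -0.002  0.014] board angle deg 90.77683668466506 rms mm 0.7412728487297933 1226
150
[[-88.4 -67.2  21.7]
 [-85.7 -70.   22.5]
 [-84.  -64.1  26. ]
 [-83.  -68.7  23.4]
 [-82.  -66.1  25.5]
 [-80.9 -60.3  23. ]
 [-79.4 -71.6  23.6]
 [-77.9 -70.8  22. ]
 [-76.4 -71.   20.4]
 [-71.8 -60.   40.2]
 [-68.  -57.2  43.7]
 [-64.5 -58.6  51.5]
 [-35.4 -45.7 111.8]]
```

View pics/wz.png

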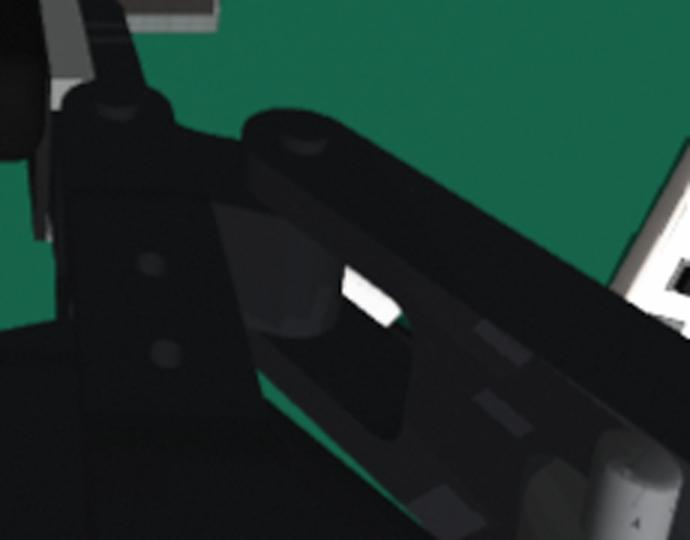

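```bash
python3 -m inch '[[[0,0,0,0,1.2],[0,0,0,0,1.2],[0,0,0,0,1.2],[0,0,0,0,1.2],[0,0,0,0,1.2],[0,0,0,0,1.2],[0,0,0,0,1.2],[0,0,0,0,1.2]]]'; python3 fs.py; python3 ang.py | head -2;  python3 - <<'E'
from h import *
s=snapshot("scene"); cv2.imwrite("pics/s9.png",s["frame"][:,:,::-1])
E
```

```text
t: 13.65
tcp_pos: [0.4992, -0.0969, 0.2342]
orientation: [-0.555, 0.432, -0.438, 0.56]
force: [14.0, 4.6, -1.4]
gripper_width: 0.192
t 13.65 stand mm [1.  1.2] z 234.2 yaw-stand y 180.0 F [14.   4.6 -1.4] w 0.192
Fx stand 14.653522619199519 Fy 1.04819908991738 [ 1.21559682 -3.26725659 -0.12940383]
wrist mean [ 17.5   0.2 138.8] normal [ 1.    -0.002  0.01 ] board angle deg 90.59088738652747 rms mm 0.25151803537244416 11019
scene mean [ 17.4   3.3 130.5] normal [ 1.    -0.002  0.011] board angle deg 90.61840428020741 rms mm 0.7350595463329906 1242
```

View pics/s9.png

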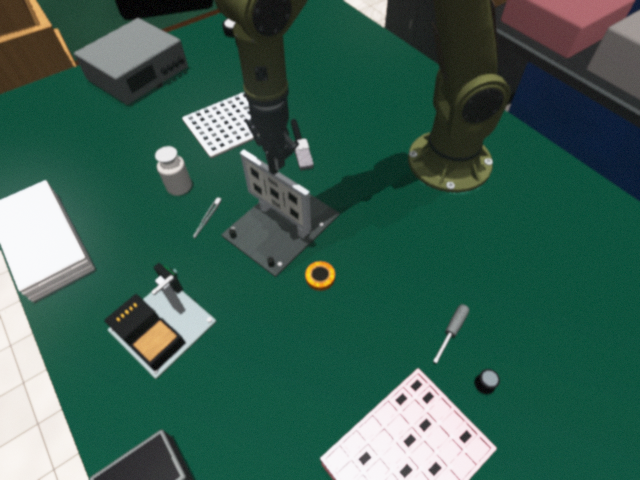

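The board stands upright (base around pixel 275,225), its chart faces the jig, and the gripper is still on the tab. The tape, tweezers, bottle, brush, screwdriver and loupe are where they were. The pose and force stayed steady over a one-second hold, so I'm handing the job in.

```bash
python3 -c "
from cell import *
job_done()"
```

```text
the job is handed in; nothing more can be done
```

The focus chart is upright on its kickstand, and the gripper is still holding the tab and pressing it back. I handed the job in at about 13.8 s.

**What I did:** With the board folded, I pushed the kickstand over centre with the closed fingertips, and the wrist picture showed it snapped out. I then gripped the tab and raised the board along its arc until the foot met the pad. I finished pressing back with an 80 N grip.

**Last checks:**
- **Angle:** the wrist and scene cameras both put the board at about 90.6° (1.58 rad), slightly past the nominal contact angle of 1.56 rad.
- **Foot on the pad:** depth readings put the top of the foot at x ≈ -82, y ≈ -66, z ≈ 26 mm. That is over the pad, and slightly pressed in.
- **Push:** the push back was about 14.7 N and held steady, as did the pose, over a one-second hold.
- **Loose things:** all of them looked unmoved in the last picture.

**What disagreed:** near upright the tab had shifted about 10 mm within the pads at the lighter 45 N grip. I raised the grip to 80 N and set the final pose by the camera-measured angle instead of the tool position. Some of the measured push may be friction in the pads, so I can't say exactly how much of it reaches the foot.

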